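# Gather the loose stoppers in the pick-out corner of the tote

### The job

Put the stopper that lies on the bench into the grey tote with the other three, then lift the tote by its handle and tilt it towards the corner where the rim is cut down and has a ledge outside, so that all four stoppers slide together into that corner. Finish while still holding the tote up by the handle, well clear of the bench, tilted with that corner lowest and all four stoppers lying still in it. Leave the wash bottle, the amber jar and the vial rack alone.

Things in the scene. Friction and masses are not known exactly. Their poses are not given: they have to be found in the camera images.
- tote: Loose open grey plastic tote, about 0.32 kg, slippery, upright at any yaw: 240 mm (its x) by 170 mm (its y) outside, walls and floor 4 mm. Origin: centre of its underside; z up. Rim 56 mm high, cut down to 34 mm over the last 60 mm of both walls at the +x +y corner (pick-out corner), with a flat ledge standing out 18 mm there. A rigid handle stands over its middle.
- tote_grip (a point): Centre of the handle's cross bar, 121 mm above the middle of the tote's underside. The bar runs along the tote's y, flat-sided, 16 mm wide (x), 22 mm tall (110 to 132 mm above the underside), 182 mm long, on two 24 mm wide straps outside the long walls.
- pick_corner (a point): Inside of the pick-out corner (the one with the cut-down rim), where the floor meets both walls: at x +116, y +81, z +4 mm in the tote's frame.
- stopper_a: White PTFE stopper, 28 g, standing in the tote: a disc 28 mm in diameter, 14 mm tall, with a knob 20 mm in diameter, 8 mm tall on top (22 mm in all). Origin: centre of its underside; z up. Slippery: starts to slide on the tote's floor at about 9 to 12 degrees, along a wall at somewhat more (30 degrees towards the corner is plenty).
- stopper_b: As stopper_a: the second stopper inside the tote.
- stopper_c: As stopper_a: the third stopper inside the tote.
- stopper_stray: As stopper_a: the fourth stopper, standing on the bench to the right (-y) of the tote.
- wash_bottle: Bystander: white wash bottle, 66 mm in diameter, 170 mm tall, on the bench. Origin: centre of its underside.
- amber_jar: Bystander: amber jar with black cap, 60 mm in diameter, 85 mm tall, on the bench. Origin: centre of its underside.
- vial_rack: Bystander, fixed: red rack 90 mm (x) by 200 mm (y), 35 mm tall, vials standing up to 60 mm. Origin: centre of its underside.
Things that resemble listed ones, but are neither listed nor needed, are in the scene too. What is shaped like the stopper_stray but green or turquoise is not meant.

How it is judged:
At the end, for the whole second after the job is handed in: Held by the fingers off the bench and at rest: pick-out corner over 30 mm up, tote x and y axes each over 4.5 degrees downhill towards it, tote tilted under 60 degrees in all; the four stoppers lie still in the tote, their origins within 85 mm of the inside of that corner; bystanders undisturbed (height (world z) of pick_corner above 0.03 m and height (world z) of tote_grip above 0.13 m and angle between tote's own x axis and vertical above 1.65 rad and angle between tote's own y axis and vertical above 1.65 rad and angle between tote's own z axis and vertical below 1.05 rad and contact force between the fingers and tote above 1 N and contact force between tote and table below 0.1 N and linear speed of each of tote, stopper_a, stopper_b, stopper_c, stopper_stray below 0.03 m/s and distance between each of stopper_a, stopper_b, stopper_c, stopper_stray and pick_corner below 0.085 m and z of each of stopper_a, stopper_b, stopper_c, stopper_stray in the frame of tote above -0.005 m and x of each of stopper_a, stopper_b, stopper_c, stopper_stray in the frame of tote below 0.118 m and y of each of stopper_a, stopper_b, stopper_c, stopper_stray in the frame of tote below 0.083 m); the arm keeps its last pose, push and grip.
It fails at once if a bystander is shoved or tipped (distance of any of wash_bottle, amber_jar from where it was at the start of the episode above 0.03 m or angle between any of wash_bottle, amber_jar's own z axis and vertical above 0.4 rad).
It fails at once if the vial rack is struck (contact force between anything else and vial_rack above 8 N).
It also fails if it takes over 61 s, if anything falls off the work surface, if the arm or the gripper's body presses on something with over 40 N, if the wrist force passes 120 N, or if a joint passes its speed limit or range.

### The arm

A 6-joint arm with a two-finger parallel gripper is mounted at the origin on the work surface. World frame = base frame: x ahead of the robot, y to its left, z up, the work surface at z = 0. Lengths are in m, angles in rad, forces in N, time in s.
With the tool pointing down it reaches from about 0.375 to 0.9 m from the base axis. Payload 3.1 kg.
Tool frame: the origin (TCP) lies between the finger pads; the fingertips stand 22 mm ahead of it and the grasp point (between the pads) lies 3 mm ahead of it; z points along the fingers, y is the line along which they close (so a half turn about z gives the same grasp; the last joint's range is limited). The gripper opens to 87 mm and grips with 3 to 60 N. Pads are 19 mm wide; open, the fingers measure 117 mm over their backs; the gripper's body (75 mm by 190 mm) begins 51 mm behind the grasp point.
Start: joints at [0.966, 0.527, 1.433, -0, 1.181, -0.178], TCP at [0.259, 0.569, 0.245] pointing down, gripper open.
Joint ranges: [-3.08, 3.08], [-0.75, 2.2], [0.22, 2.44], [-1.43, 4.57], [0, 2.65], [-2.85, 2.85]. Speed limits (rad/s): [2.79, 2.79, 3.14, 3.14, 3.14, 3.14].

### API

Orientations are given as a unit quaternion [x, y, z, w].
In Python, from rig import robot gives the robot as it stands.
- The arm moves only by the tool move_arm, never from a script. Its argument "series" is text: rows parted by semicolons, each of 6 numbers parted by spaces: the shift along the tool's x, y, z in mm, then the turn, a rotation vector about the tool's x, y, z in degrees. In form: dx dy dz ax ay az; .... A call has 1 to 8 rows; each row is the pose to reach, as a shift and turn from the pose commanded when the call began, along the tool's axes at that moment; what a row does not reach only later rows make up. A row lasts 1/12 s, in which the tool goes at most 41.7 mm and 7.16 degrees, less where a joint would pass 70% of its speed; a pose out of reach is approached as far as the arm can. A call with a gripper value outside its range is refused whole. "jaw" is the opening, from 0 (shut) to 1 (fully open), set as the call begins (left out, the last holds). The fingers move at their own pace and stop on an object; "newtons" is the grip in N (left out, the last holds). Time passes only in rows, so rows that repeat a pose let the fingers close. It gives the time, the measured TCP pose, the force, the opening and the grip force at its end, in the units of the state.
- robot.get_obs(): the state, without advancing time (a new reading comes with each control period).
- robot.camera(name): name is "side" or "top"; returns a dict with "img" (384x512x3 uint8, red, green, blue), "mtx" (3x3 intrinsics, pixels), "world_to_cam" (4x4, takes a point from world to camera coordinates). Camera axes: x right, y down, z forward; pixel columns grow to the right and rows downward; lengths in m; the calibration is good to about 2 mm. A picture is of the moment at which its call begins. There is no depth.
- robot.hand_in(): hands the job in; it is judged then, once.
Trained networks look in a picture, given as the dict that the camera call returned (one of the last four; its "shot" number tells which), for a name from the list of things; names that differ only in an ending like _2 or _b are one class to them, and where a whole thing is asked for, a point or a joint stands for the part that bears it (a point fixed in the world has none). Each returns a list of dicts, best first, with "p" (0 to 1); they miss things now and then, are a little off and sometimes report something else, mostly with a low value. They report only what shows in the picture. A call takes as long as a camera call. They do not tell look-alikes from the thing itself.
- robot.search_frame(picture, thing): "xyz" ([x, y, z] in m, in world coordinates, good to about 4 mm: the middle of the surface that is visible of it).
- robot.tip_of(picture, thing): "xyz" ([x, y, z] in m, in world coordinates, good to about 4 mm: a listed point, or the origin of a listed thing).
The state is a dict: "time": time; "q": joint angles; "joint_velocities": joint speeds; "joint_torque": joint torques, N m; "position": TCP position; "tool_rot": TCP orientation; "ft_force": force on the tool from outside, world axes, zero at the start; "moment": the same for the moment, N m; "grip_width": finger opening in m; "grip_force": force on a finger pad.
Only numpy, scipy, OpenCV 4.12 (cv2) and the standard library are available. Lean on these libraries where they do the work, as an engineer would, in place of code of your own. Each camera call takes 0.05 s, during which the arm holds its last target. There are 200 camera calls.

## Working session

There is one attempt and no reset: what is moved stays moved. The work goes in short steps, Python scripts to look and compute and a tool call to move; the robot and the scene stay as the last step left them, time stands still between calls to the robot, and variables do not carry over. Pictures are saved under pics/ and viewed, at most 12 in all, crops included, and the job is handed in when it is done.

Besides the shell and the picture viewer there is one more tool, called by a JSON object that holds its "name" and its "arguments". move_arm: Moves the arm, as the interface text tells. Its arguments: {"type":"object","properties":{"series":{"type":"string"},"jaw":{"type":"number"},"newtons":{"type":"number"}},"required":["series"]}

```bash
mkdir -p pics; ls
cat > h.py <<'E'
import numpy as np,cv2
from rig import robot
from scipy.spatial.transform import Rotation as R
def shot(n,f=None):
    p=robot.camera(n)
    if f: cv2.imwrite('pics/'+f,cv2.cvtColor(p['img'],cv2.COLOR_RGB2BGR))
    return p
def px(p,X):
    c=p['world_to_cam']@np.r_[X,1]; u=p['mtx']@c[:3]; return (u[:2]/u[2]).round(1)
def at_z(p,uv,z):
    M=np.array(p['world_to_cam']);r=np.linalg.inv(p['mtx'])@[uv[0],uv[1],1]
    d=M[:3,:3].T@r;o=-M[:3,:3].T@M[:3,3];return o+d*(z-o[2])/d[2]
def rel(X,Q=None):
    s=robot.get_obs();r=R.from_quat(s['tool_rot'])
    return (r.inv().apply(np.array(X)-s['position'])*1000).round(1)
E
python3 - <<'E'
from h import *
a=shot('top','t0.png');b=shot('side','s0.png')
for n,p in(('top',a),('side',b)):
  for t in['stopper_stray','tote','wash_bottle','amber_jar','vial_rack','pick_corner','tote_grip']:
    for d in robot.tip_of(p,t)[:6]: print(n,t,np.round(d['xyz'],3),round(d['p'],2),px(p,d['xyz']))
s=robot.get_obs();print(R.from_quat(s['tool_rot']).as_matrix().round(2),s['time'])
im=np.hstack([cv2.imread('pics/t0.png'),cv2.imread('pics/s0.png')]);cv2.imwrite('pics/b0.png',cv2.resize(im,(800,300)))
E
```

```text
pics
top stopper_stray [ 0.512 -0.237 -0.003] 0.6 [318.7 214.7]
top stopper_stray [ 0.454 -0.278 -0.002] 0.57 [331.8 233.1]
top stopper_stray [ 0.409 -0.326 -0.003] 0.43 [346.3 247.3]
top stopper_stray [ 0.456 -0.212 -0.002] 0.37 [311.1 232. ]
top tote [0.544 0.022 0.   ] 0.56 [239.3 203.5]
top wash_bottle [ 0.605 -0.507  0.001] 0.56 [401.4 187.6]
top amber_jar [ 0.767 -0.262  0.   ] 0.93 [326.3 137.8]
top vial_rack [ 0.556  0.458 -0.004] 0.79 [105.5 198.1]
top pick_corner [0.529 0.165 0.005] 0.92 [194.9 207.4]
top tote_grip [0.548 0.022 0.003] 0.75 [239.5 202.5]
top tote_grip [0.546 0.03  0.121] 0.63 [235.2 200. ]
side stopper_stray [ 0.516 -0.235  0.001] 0.58 [279.3 277.7]
side stopper_stray [ 0.456 -0.212  0.003] 0.45 [252.4 278.5]
side stopper_stray [ 0.413 -0.328 -0.003] 0.45 [257.3 324.6]
side stopper_stray [ 0.453 -0.274  0.001] 0.41 [262.8 298.2]
side tote [ 0.545  0.024 -0.002] 0.9 [246.4 216.5]
side wash_bottle [ 0.455 -0.273 -0.001] 0.74 [263.3 298.3]
side wash_bottle [ 0.605 -0.508 -0.004] 0.62 [387.5 361.8]
side amber_jar [ 0.774 -0.258 -0.001] 0.75 [370.1 253.7]
side amber_jar [ 0.543  0.024 -0.001] 0.67 [245.8 216.3]
side amber_jar [0.543 0.024 0.118] 0.4 [245.4 182.2]
side vial_rack [0.556 0.457 0.005] 0.92 [203.6 153.1]
side pick_corner [0.524 0.165 0.006] 0.87 [222.8 191.9]
side tote_grip [0.545 0.025 0.122] 0.77 [246.2 180.5]
[[-0.91  0.41 -0.  ]
 [ 0.41  0.91  0.  ]
 [ 0.    0.   -1.  ]] 0.8
```

View pics/t0.png

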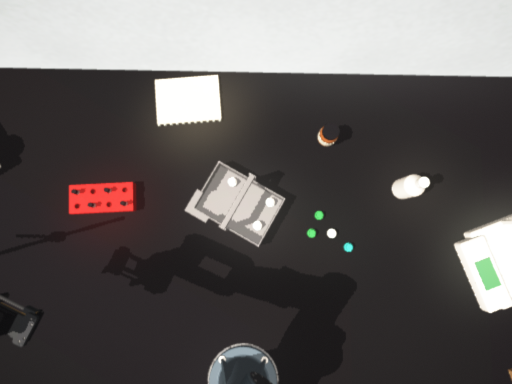

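View pics/s0.png

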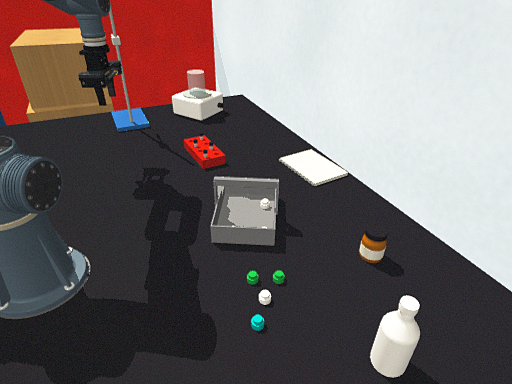

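The white stopper in the top picture is at (332,233). Look-alikes are green at (319,215), green at (311,233) and turquoise at (348,247), plus the three white ones inside the tote at (232,182), (270,202) and (257,225). The rack is at (105,198), the jar at (328,136) and the bottle at (405,187). By description I choose (332,233), and I'll check it in a crop.

Run:
```python
from h import *
a=shot('top');b=shot('side')
c=cv2.cvtColor(a['img'],cv2.COLOR_RGB2BGR)[150:262,180:360]
cv2.imwrite('pics/c1.png',cv2.resize(c,None,fx=4.4,fy=4.4,interpolation=cv2.INTER_CUBIC))
# white blobs
m=((a['img'].min(2)>190)).astype(np.uint8);n,l,st,ce=cv2.connectedComponentsWithStats(m)
for i in range(1,n):
    if 8<st[i,4]<150: print(ce[i].round(1),st[i,4],at_z(a,ce[i],.020).round(3))
for n,p in(('top',a),('side',b)):
  for t in['stopper_stray','stopper_a','tote_grip','pick_corner','tote']:
    for d in robot.tip_of(p,t)[:6]: print(n,t,np.round(d['xyz'],3),round(d['p'],2))
o=np.array([.545,.024,0])
for y in (58,60,62,64):
  r=R.from_euler('z',y,degrees=True)
  print(y,[px(a,o+r.apply(v)).tolist() for v in([0,.091,.132],[0,-.091,.132],[-.12,-.085,.056],[-.12,.085,.056],[.12,-.085,.056])])
```

```text
[321.  140.5] 21 [ 0.753 -0.241  0.02 ]
[331.1 233. ] 68 [ 0.454 -0.272  0.02 ]
[220.5 358.6] 30 [0.067 0.069 0.02 ]
[264.9 358.8] 13 [ 0.068 -0.067  0.02 ]
top stopper_stray [ 0.459 -0.21  -0.   ] 0.65
top stopper_stray [ 0.512 -0.234 -0.002] 0.58
top stopper_stray [ 0.41  -0.325 -0.001] 0.46
top stopper_stray [ 0.455 -0.276  0.002] 0.44
top stopper_a [0.614 0.043 0.003] 0.57
top stopper_a [ 0.474 -0.04   0.002] 0.48
top stopper_a [ 0.553 -0.077  0.003] 0.39
top pick_corner [0.527 0.168 0.008] 0.72
top tote [ 0.543  0.023 -0.   ] 0.91
side stopper_stray [ 0.454 -0.272  0.002] 0.67
side stopper_stray [ 0.517 -0.237 -0.   ] 0.64
side stopper_stray [ 0.414 -0.324 -0.001] 0.55
side stopper_stray [ 0.457 -0.208  0.003] 0.53
side stopper_a [0.616 0.044 0.007] 0.54
side stopper_a [ 0.456 -0.274  0.002] 0.16
side tote_grip [0.546 0.025 0.12 ] 0.83
side tote_grip [0.526 0.164 0.008] 0.29
side pick_corner [0.525 0.167 0.01 ] 0.96
side tote [ 0.545  0.023 -0.003] 0.64
58 [[219.8, 226.3], [254.0, 173.9], [285.3, 200.0], [255.6, 246.4], [220.9, 158.6]]
60 [[220.7, 226.9], [253.1, 173.4], [285.2, 198.4], [257.2, 245.8], [219.4, 159.3]]
62 [[221.6, 227.5], [252.2, 172.8], [285.1, 196.7], [258.7, 245.1], [217.9, 159.9]]
64 [[222.6, 228.0], [251.2, 172.3], [284.8, 195.1], [260.2, 244.3], [216.4, 160.7]]
```

View pics/c1.png

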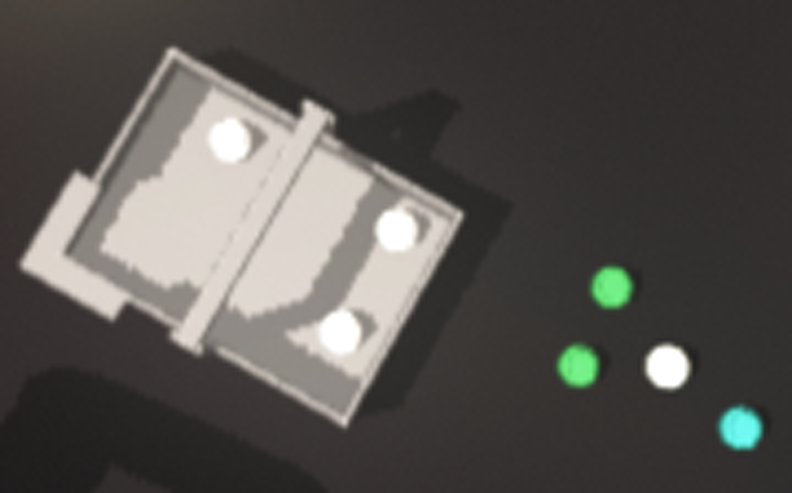

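The crop confirms it: the white stopper at crop (668,367) stands alone between two greens at (612,287) and (578,366) and the turquoise one at (741,428). It lies at (0.455,-0.274). The tote centre is about (0.543,0.024) with yaw about 61.5°, and the cut-down corner with its ledge is at the left of the crop. One stopper is in the +x half at about (51,-53) mm. Closing along the -30° direction clears all the neighbours.

{"name": "move_arm", "arguments": {"series": "-345 -304 0 0 0 48;-345 -304 0 0 0 48;-345 -304 0 0 0 48;-345 -304 0 0 0 48;-345 -304 0 0 0 48;-345 -304 0 0 0 48;-345 -304 0 0 0 48;-345 -304 0 0 0 48", "jaw": 1}}

```text
time: 2.07
position: [0.3957, 0.2631, 0.2449]
tool_rot: [0.592, 0.806, 0.0, 0.0]
ft_force: [1.0, 0.8, -0.1]
grip_width: 0.0869
grip_force: 0.0
```

```bash
cat >> h.py <<'E'
def goal(X,close,tilt=(0,0)):
    """tool down, y axis at angle 'close' (deg)"""
    s=robot.get_obs();r=R.from_quat(s['tool_rot']);c=np.radians(close)
    y=np.array([np.cos(c),np.sin(c),0]);z=np.array([0,0,-1.])
    g=R.from_matrix(np.c_[np.cross(y,z),y,z])
    print('t',round(s['time'],2),'pos',np.round(s['position'],3),'q',np.round(s['q'],2),'w',s['grip_width'])
    print('shift',rel(X),'turn',np.degrees((r.inv()*g).as_rotvec()).round(1))
E
python3 -c "
from h import *
goal([.455,-.274,.12],-30)"
```

```text
t 2.07 pos [0.396 0.263 0.245] q [ 0.35  0.33  1.8  -0.    1.02  0.05] w 0.08694250843839522
shift [-530.2 -104.   124.8] turn [ 0.  -0.  47.4]
```

{"name": "move_arm", "arguments": {"series": "-520 -100 20 0 0 47;-520 -100 20 0 0 47;-520 -100 20 0 0 47;-520 -100 20 0 0 47;-520 -100 20 0 0 47;-520 -100 20 0 0 47;-520 -100 20 0 0 47;-520 -100 20 0 0 47"}}

```text
time: 2.73
position: [0.4338, -0.0682, 0.2323]
tool_rot: [0.864, 0.503, 0.0, 0.0]
ft_force: [0.3, 0.4, -0.8]
grip_width: 0.0866
grip_force: 0.0
```

```bash
python3 -c "
from h import *
goal([.455,-.274,.1],-30)"
```

```text
t 2.73 pos [ 0.434 -0.068  0.232] q [-0.41  0.3   1.89  0.    0.95  0.11] w 0.08658237070831815
shift [-168.4  120.   132.3] turn [ 0.1 -0.   0.4]
```

{"name": "move_arm", "arguments": {"series": "-168 120 60 0 0 0;-168 120 60 0 0 0;-168 120 60 0 0 0;-168 120 60 0 0 0;-168 120 60 0 0 0;-168 120 132 0 0 0;-168 120 132 0 0 0;-168 120 132 0 0 0"}}

```text
time: 3.4
position: [0.4526, -0.2703, 0.0945]
tool_rot: [0.864, 0.503, -0.002, -0.006]
ft_force: [-0.2, 1.3, -0.2]
grip_width: 0.087
grip_force: 0.0
```

```bash
python3 -c "
from h import *
goal([.455,-.274,.025],-30)
p=shot('side')
for d in robot.tip_of(p,'stopper_stray'): print(np.round(d['xyz'],3),round(d['p'],2))
"
```

```text
t 3.4 pos [ 0.453 -0.27   0.094] q [-0.75  0.63  1.79 -0.    0.73 -0.23] w 0.08699030770565398
shift [-2.2  4.7 69.4] turn [-0.6 -0.1  0.4]
[ 0.415 -0.329 -0.001] 0.65
[ 0.455 -0.21   0.   ] 0.59
[ 0.453 -0.274 -0.001] 0.43
[ 0.513 -0.237 -0.004] 0.43
```

{"name": "move_arm", "arguments": {"series": "-1 2 35 0 0 0;-1 2 60 0 0 0;-1 2 69 0 0 0;-1 2 69 0 0 0;-1 2 69 0 0 0"}}

```text
time: 3.92
position: [0.4578, -0.2734, 0.0327]
tool_rot: [0.863, 0.504, 0.0, 0.001]
ft_force: [0.4, 0.4, 0.6]
grip_width: 0.087
grip_force: 0.0
```

Run:
```python
from h import *
goal([.454,-.274,.025],-30)
p=shot('side')
cv2.imwrite('pics/c2.png',cv2.resize(cv2.cvtColor(p['img'],cv2.COLOR_RGB2BGR)[200:350,180:380],None,fx=3.5,fy=3.5))
```

```text
t 3.92 pos [ 0.458 -0.273  0.033] q [-0.75  0.75  1.81  0.    0.58 -0.23] w 0.08698674348866031
shift [-2.4 -3.   7.7] turn [0.1 0.  0.6]
```

View pics/c2.png

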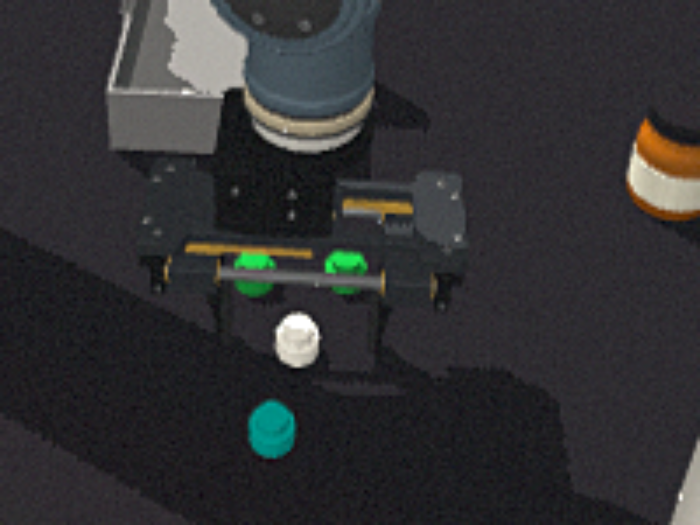

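The white stopper, crop (298,340), sits midway between the fingertips at (225,345) and (375,368), and the greens are clear. I'll go down and close.

{"name": "move_arm", "arguments": {"series": "-1 0 8 0 0 0;-1 0 8 0 0 0"}}

```text
time: 4.13
position: [0.4568, -0.2745, 0.0237]
tool_rot: [0.864, 0.504, 0.0, 0.001]
ft_force: [-0.2, 0.3, 0.4]
grip_width: 0.0867
grip_force: 0.0
```

{"name": "move_arm", "arguments": {"series": "0 0 0 0 0 0;0 0 0 0 0 0;0 0 0 0 0 0;0 0 0 0 0 0;0 0 0 0 0 0;0 0 0 0 0 0;0 0 0 0 0 0;0 0 0 0 0 0", "jaw": 0, "newtons": 20}}

```text
time: 4.8
position: [0.4564, -0.2741, 0.0229]
tool_rot: [0.864, 0.504, -0.0, -0.0]
ft_force: [-0.6, 0.2, -0.4]
grip_width: 0.0418
grip_force: 0.0
```

{"name": "move_arm", "arguments": {"series": "0 0 0 0 0 0;0 0 0 0 0 0;0 0 0 0 0 0;0 0 0 0 0 0;0 0 0 0 0 0;0 0 0 0 0 0"}}

```text
time: 5.3
position: [0.4564, -0.2741, 0.023]
tool_rot: [0.864, 0.504, 0.0, 0.0]
ft_force: [-0.8, 0.2, 0.3]
grip_width: 0.0274
grip_force: 20.0
```

{"name": "move_arm", "arguments": {"series": "0 0 -40 0 0 0;0 0 -80 0 0 0;0 0 -120 0 0 0;0 0 -150 0 0 0;0 0 -180 0 0 0;0 0 -180 0 0 0"}}

```text
time: 5.8
position: [0.4591, -0.2763, 0.2089]
tool_rot: [0.864, 0.504, 0.002, 0.006]
ft_force: [0.4, 0.1, -0.2]
grip_width: 0.0271
grip_force: 20.0
```

```bash
python3 -c "
from h import *
goal([.551,.09,.2],-28.5)"
```

```text
t 5.8 pos [ 0.459 -0.276  0.209] q [-0.75  0.45  1.7   0.    0.98 -0.24] w 0.027100005777386776
shift [ 364.2 -100.1    6.7] turn [ 0.7  0.2 -0.9]
```

{"name": "move_arm", "arguments": {"series": "40 -11 0 0 0 0;80 -22 0 0 0 0;120 -33 0 0 0 -1;160 -44 0 0 0 -1;200 -55 0 0 0 -1;240 -66 0 0 0 -1;280 -77 0 0 0 -1;320 -88 0 0 0 -1"}}

```text
time: 6.47
position: [0.5367, 0.0499, 0.2023]
tool_rot: [0.859, 0.512, -0.001, -0.0]
ft_force: [1.4, 0.6, 0.3]
grip_width: 0.0269
grip_force: 20.0
```

```bash
python3 -c "
from h import *
goal([.551,.09,.2],-28.5)"
```

```text
t 6.47 pos [0.537 0.05  0.202] q [-0.11  0.47  1.69 -0.    0.98  0.38] w 0.02690102709764347
shift [42.1 -6.5  2.3] turn [-0.1  0.   0. ]
```

{"name": "move_arm", "arguments": {"series": "36 -6 0 0 0 0;36 -6 0 0 0 0;36 -6 0 0 0 0;36 -6 0 0 0 0"}}

```text
time: 6.8
position: [0.5482, 0.0823, 0.2022]
tool_rot: [0.859, 0.512, -0.001, -0.0]
ft_force: [-0.2, 0.6, 0.1]
grip_width: 0.0274
grip_force: 20.0
```

```bash
python3 -c "
from h import *
p=shot('top');q=shot('side','s3.png')
for n,k in(('top',p),('side',q)):
  for t in ('tote','pick_corner','tote_grip'):
    for d in robot.tip_of(k,t)[:2]: print(n,t,np.round(d['xyz'],3),round(d['p'],2))
goal([.551,.09,.04],-28.5)"
```

```text
top tote [ 0.546  0.021 -0.001] 0.55
top pick_corner [0.529 0.165 0.008] 0.84
top tote_grip [0.545 0.024 0.124] 0.92
side tote [ 0.543  0.024 -0.002] 0.64
side pick_corner [0.524 0.163 0.008] 0.95
side tote_grip [0.543 0.025 0.121] 0.87
t 7.2 pos [0.549 0.081 0.203] q [-0.05  0.49  1.65 -0.    1.    0.44] w 0.027129476287843596
shift [  8.4  -2.3 163. ] turn [ 0.  0. -0.]
```

View pics/s3.png

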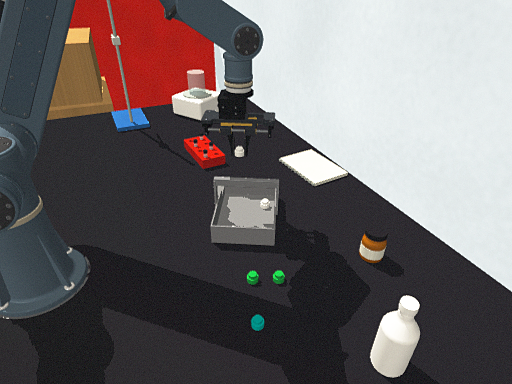

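The side picture shows the stopper held at (240,152), above the left half of the tote (215–278, 180–243), and the handle side is clear. I'll lower it into the +x half.

{"name": "move_arm", "arguments": {"series": "8 -2 0 0 0 0;8 -2 40 0 0 0;8 -2 70 0 0 0;8 -2 100 0 0 0;8 -2 125 0 0 0;8 -2 145 0 0 0;8 -2 160 0 0 0;8 -2 167 0 0 0"}}

```text
time: 7.87
position: [0.5501, 0.0907, 0.0338]
tool_rot: [0.859, 0.512, -0.001, -0.001]
ft_force: [0.6, -0.1, -0.6]
grip_width: 0.0274
grip_force: 20.0
```

```bash
python3 -c "
from h import *
goal([.551,.09,.030],-28.5)
print(robot.get_obs()['ft_force'])"
```

```text
t 7.87 pos [0.55  0.091 0.034] q [-0.04  0.76  1.74  0.    0.64  0.46] w 0.027438655146659854
shift [-0.2  1.2  3.8] turn [-0.2  0.1  0. ]
[ 0.56862057 -0.07837858 -0.57779798]
```

{"name": "move_arm", "arguments": {"series": "0 0 4 0 0 0;0 0 4 0 0 0"}}

```text
time: 8.03
position: [0.5511, 0.0905, 0.0316]
tool_rot: [0.859, 0.512, -0.0, -0.0]
ft_force: [-0.1, 0.0, -0.1]
grip_width: 0.0268
grip_force: 20.0
```

{"name": "move_arm", "arguments": {"series": "0 0 0 0 0 0;0 0 0 0 0 0;0 0 0 0 0 0;0 0 0 0 0 0;0 0 0 0 0 0", "jaw": 0.55}}

```text
time: 8.45
position: [0.5514, 0.0903, 0.0327]
tool_rot: [0.859, 0.512, 0.001, 0.0]
ft_force: [-0.0, 0.7, -0.6]
grip_width: 0.0466
grip_force: 0.0
```

{"name": "move_arm", "arguments": {"series": "0 0 -15 0 0 0;0 0 -35 0 0 0;0 0 -70 0 0 0;0 0 -110 0 0 0;0 0 -150 0 0 0;0 0 -180 0 0 0;0 0 -200 0 0 0;0 0 -200 0 0 0"}}

```text
time: 9.12
position: [0.5539, 0.0904, 0.2375]
tool_rot: [0.859, 0.512, 0.005, 0.003]
ft_force: [0.7, 0.3, -0.3]
grip_width: 0.0479
grip_force: 0.0
```

```bash
python3 -c "
from h import *
p=shot('top','t4.png');q=shot('side')
for n,k in(('top',p),('side',q)):
  for t in ('stopper_a','tote_grip'):
    for d in robot.tip_of(k,t)[:7]: print(n,t,np.round(d['xyz'],3),round(d['p'],2))
goal([.544,.024,.22],61.5)"
```

```text
top stopper_a [0.614 0.043 0.01 ] 0.53
top stopper_a [ 0.551 -0.074 -0.001] 0.44
top stopper_a [ 0.478 -0.04  -0.001] 0.44
top tote_grip [0.544 0.027 0.124] 0.91
side stopper_a [0.616 0.046 0.007] 0.58
side tote_grip [0.544 0.022 0.12 ] 0.76
t 9.42 pos [0.55 0.09 0.23] q [-0.04  0.46  1.62 -0.    1.07  0.46] w 0.04782869516151364
shift [-61.1  26.4  10.3] turn [ -0.2  -0.1 -90. ]
```

View pics/t4.png

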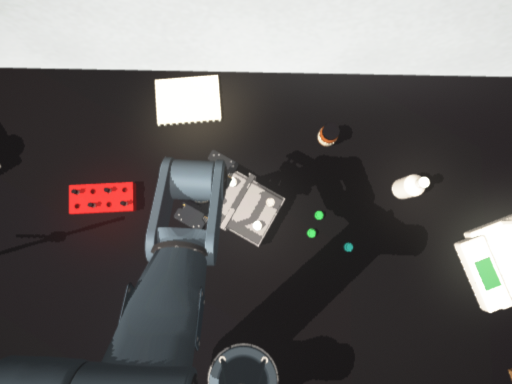

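The arm hides the left half of the tote at (225,195). The two stoppers at (270,202) and (257,225) are unmoved and no white stopper is left on the bench. Next I turn over the handle.

{"name": "move_arm", "arguments": {"series": "-61 26 8 0 0 -90;-61 26 8 0 0 -90;-61 26 8 0 0 -90;-61 26 8 0 0 -90;-61 26 8 0 0 -90;-61 26 8 0 0 -90;-61 26 8 0 0 -90;-61 26 8 0 0 -90", "jaw": 1}}

```text
time: 10.08
position: [0.5441, 0.0243, 0.2224]
tool_rot: [0.511, 0.86, -0.001, -0.002]
ft_force: [0.2, -0.3, 0.3]
grip_width: 0.0854
grip_force: 0.0
```

```bash
python3 -c "
from h import *
goal([.544,.024,.2],61.5)"
```

```text
t 10.08 pos [0.544 0.024 0.222] q [-0.16  0.45  1.66  0.    1.04 -0.66] w 0.08542495069365064
shift [-0.3 -0.2 22.4] turn [ -0.1  -0.2 -33. ]
```

{"name": "move_arm", "arguments": {"series": "0 0 0 0 0 -33;0 0 0 0 0 -33;0 0 0 0 0 -33;0 0 0 0 0 -33;0 0 0 0 0 -33;0 0 0 0 0 -33;0 0 0 0 0 -33;0 0 0 0 0 -33"}}

```text
time: 10.75
position: [0.5445, 0.0244, 0.2232]
tool_rot: [0.25, 0.968, -0.0, -0.001]
ft_force: [0.1, 0.6, -0.5]
grip_width: 0.0872
grip_force: 0.0
```

```bash
python3 -c "
from h import *
p=shot('side','s5.png');q=shot('top')
for n,k in(('top',q),('side',p)):
  for t in ('stopper_a','tote_grip'):
    for d in robot.tip_of(k,t)[:7]: print(n,t,np.round(d['xyz'],3),round(d['p'],2))
goal([.544,.024,.124],61.5)"
```

```text
top stopper_a [ 0.477 -0.037  0.003] 0.57
top tote_grip [0.542 0.028 0.122] 0.86
side stopper_a [0.619 0.046 0.006] 0.63
side stopper_a [ 0.774 -0.263  0.   ] 0.29
side tote_grip [ 0.542  0.024 -0.004] 0.73
t 11.05 pos [0.545 0.024 0.224] q [-0.16  0.45  1.66 -0.    1.04 -1.23] w 0.08681727444954504
shift [ 0.6 -0.7 99.9] turn [-0.  -0.  -0.3]
```

View pics/s5.png

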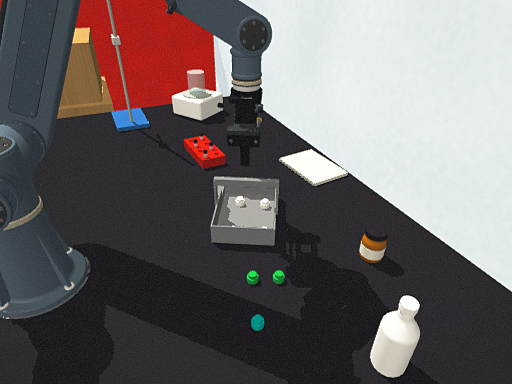

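The placed stopper stands in the tote at (240,201), next to the one at (265,203). I'll go down onto the bar.

{"name": "move_arm", "arguments": {"series": "0 0 35 0 0 0;0 0 65 0 0 0;0 0 85 0 0 0;0 0 95 0 0 0;0 0 100 0 0 0;0 0 100 0 0 0;0 0 100 0 0 0"}}

```text
time: 11.63
position: [0.5457, 0.0242, 0.1247]
tool_rot: [0.249, 0.969, 0.0, 0.001]
ft_force: [-0.5, -0.9, -0.1]
grip_width: 0.0871
grip_force: 0.0
```

{"name": "move_arm", "arguments": {"series": "0 0 0 0 0 0;0 0 0 0 0 0;0 0 0 0 0 0;0 0 0 0 0 0;0 0 0 0 0 0;0 0 0 0 0 0;0 0 0 0 0 0;0 0 0 0 0 0", "jaw": 0, "newtons": 10}}

```text
time: 12.3
position: [0.5448, 0.0243, 0.124]
tool_rot: [0.249, 0.969, -0.0, 0.0]
ft_force: [0.1, -0.0, 1.1]
grip_width: 0.0416
grip_force: 0.0
```

{"name": "move_arm", "arguments": {"series": "0 0 0 0 0 0;0 0 0 0 0 0;0 0 0 0 0 0;0 0 0 0 0 0;0 0 0 0 0 0;0 0 0 0 0 0;0 0 0 0 0 0;0 0 0 0 0 0"}}

```text
time: 12.97
position: [0.5447, 0.0242, 0.1239]
tool_rot: [0.249, 0.969, -0.0, -0.0]
ft_force: [-0.8, -0.9, -0.7]
grip_width: 0.0159
grip_force: 10.0
```

{"name": "move_arm", "arguments": {"series": "0 0 0 0 0 0;0 0 0 0 0 0;0 0 0 0 0 0;0 0 0 0 0 0;0 0 0 0 0 0", "newtons": 60}}

```text
time: 13.38
position: [0.5447, 0.0243, 0.1239]
tool_rot: [0.249, 0.969, -0.0, -0.0]
ft_force: [-0.1, -1.9, -0.5]
grip_width: 0.0153
grip_force: 60.0
```

{"name": "move_arm", "arguments": {"series": "0 0 -5 0 0 0;0 0 -15 0 0 0;0 0 -35 0 0 0;0 0 -60 0 0 0;0 0 -90 0 0 0;0 0 -120 0 0 0;0 0 -140 0 0 0;0 0 -150 0 0 0"}}

```text
time: 14.05
position: [0.5459, 0.0245, 0.2775]
tool_rot: [0.249, 0.969, 0.0, 0.003]
ft_force: [0.5, -0.3, -5.9]
grip_width: 0.0153
grip_force: 60.0
```

{"name": "move_arm", "arguments": {"series": "0 0 -10 0 0 0;0 0 -20 0 0 0;0 0 -20 0 0 0"}}

```text
time: 14.3
position: [0.5452, 0.0244, 0.2951]
tool_rot: [0.249, 0.969, 0.0, 0.001]
ft_force: [1.4, -1.0, -4.7]
grip_width: 0.0155
grip_force: 60.0
```

```bash
python3 -c "
from h import *
p=shot('side')
for t in ('pick_corner','tote_grip','stopper_a'):
    for d in robot.tip_of(p,t)[:4]: print(t,np.round(d['xyz'],3),round(d['p'],2))
goal([.544,.024,.29],61.5);print(robot.get_obs()['ft_force'],robot.get_obs()['moment'])"
```

```text
pick_corner [0.524 0.165 0.179] 0.68
tote_grip [0.542 0.027 0.291] 0.67
stopper_a [0.618 0.046 0.179] 0.4
t 14.5 pos [0.544 0.024 0.293] q [-0.16  0.36  1.57  0.    1.21 -1.23] w 0.015380197134911391
shift [-0.2 -0.4  2.6] turn [-0.1 -0.2 -0.3]
[ 0.03008762 -0.11025564 -5.48907896] [-0.00574301 -0.00333398  0.021146  ]
```

{"name": "move_arm", "arguments": {"series": "0 0 0 1.6 -1.1 0;0 0 0 3.2 -2.3 0;0 0 0 4.8 -3.5 0;0 0 0 6.4 -4.6 0;0 0 0 8 -5.8 0;0 0 0 9.6 -7 0;0 0 0 11.2 -8 0;0 0 0 12 -8.6 0"}}

```text
time: 15.17
position: [0.5441, 0.0251, 0.2924]
tool_rot: [0.246, 0.961, -0.12, 0.045]
ft_force: [0.0, -0.2, -5.7]
grip_width: 0.0154
grip_force: 60.0
```

```bash
python3 -c "
from h import *
p=shot('side')
for t in ('pick_corner','tote_grip','stopper_a'):
    for d in robot.tip_of(p,t)[:4]: print(t,np.round(d['xyz'],3),round(d['p'],2))
goal([.544,.024,.293],61.5)"
```

```text
pick_corner [0.53  0.132 0.142] 0.95
stopper_a [ 0.548 -0.006  0.172] 0.6
stopper_a [0.617 0.025 0.171] 0.4
t 15.37 pos [0.545 0.024 0.293] q [-0.03  0.37  1.59 -0.28  1.16 -0.99] w 0.015543478295541332
shift [ 0.4 -0.7  0.4] turn [-12.    8.5  -0.3]
```

{"name": "move_arm", "arguments": {"series": "0 0 0 1.2 -0.9 0;0 0 0 2.4 -1.7 0;0 0 0 3.6 -2.6 0;0 0 0 4.8 -3.5 0;0 0 0 6 -4.4 0;0 0 0 7.2 -5.2 0;0 0 0 8.4 -6 0;0 0 0 9.6 -7 0"}}

```text
time: 16.03
position: [0.5451, 0.0242, 0.2939]
tool_rot: [0.243, 0.942, -0.214, 0.084]
ft_force: [0.6, -0.1, -5.1]
grip_width: 0.0151
grip_force: 60.0
```

{"name": "move_arm", "arguments": {"series": "0 0 0 1.2 -0.9 0;0 0 0 2.4 -1.7 0;0 0 0 3.4 -2.4 0;0 0 0 3.4 -2.4 0;0 0 0 3.4 -2.4 0;0 0 0 3.4 -2.4 0;0 0 0 3.4 -2.4 0;0 0 0 3.4 -2.4 0"}}

```text
time: 16.7
position: [0.5449, 0.0241, 0.2941]
tool_rot: [0.24, 0.934, -0.247, 0.097]
ft_force: [-0.4, 0.3, -4.4]
grip_width: 0.0154
grip_force: 60.0
```

Run:
```python
from h import *
p=shot('side');q=shot('top')
for n,k in(('top',q),('side',p)):
  for t in ('pick_corner','tote_grip','stopper_a'):
    for d in robot.tip_of(k,t)[:6]: print(n,t,np.round(d['xyz'],3),round(d['p'],2),px(k,d['xyz']))
goal([.544,.024,.293],61.5)
f=lambda k,r,c:cv2.resize(cv2.cvtColor(k['img'],cv2.COLOR_RGB2BGR)[r:r+140,c:c+140],(400,400),interpolation=cv2.INTER_CUBIC)
cv2.imwrite('pics/c6.png',np.hstack([f(p,90,180),f(q,120,150)]))
```

```text
top tote_grip [0.545 0.025 0.294] 0.97 [234.  194.3]
side tote_grip [0.544 0.023 0.29 ] 0.8 [245.8 123.8]
t 17.1 pos [0.545 0.024 0.294] q [ 0.11  0.42  1.6  -0.59  1.18 -0.71] w 0.015642028491143954
shift [ 0.9 -0.3  1. ] turn [-25.   17.9  -0.3]
```

View pics/c6.png

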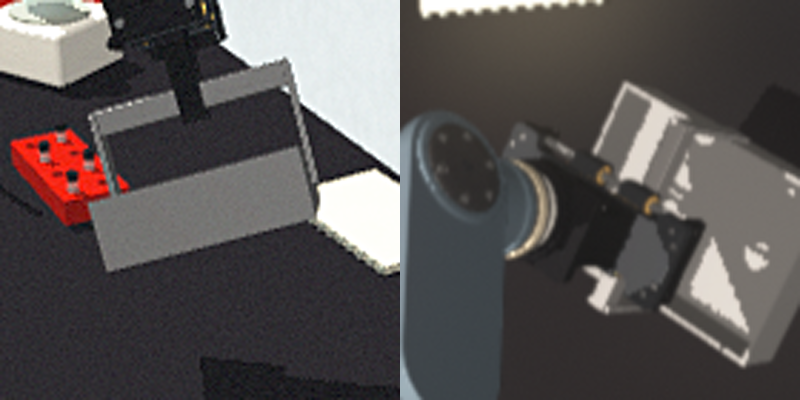

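Run:
```python
from h import *
q=shot('top');p=shot('side')
c=cv2.cvtColor(q['img'],cv2.COLOR_RGB2BGR)[140:255,210:300]
cv2.imwrite('pics/c7.png',cv2.resize(c,None,fx=5.2,fy=5.2,interpolation=cv2.INTER_CUBIC))
s=robot.get_obs();r=R.from_quat(s['tool_rot']);M=r.as_matrix()
tx,ty,tz=M[:,1],M[:,0],-M[:,2]
g=s['position']+M[:,2]*.003; o=g-tz*.121
print('tote x,y,z',tx.round(2),ty.round(2),tz.round(2),'corner',(o+.116*tx+.081*ty+.004*tz).round(3))
for k in(q,p):
  W=np.array(k['world_to_cam']);c=-W[:3,:3].T@W[:3,3];print('cam',c.round(2))
  for y in(.067,.04,.01):
    X=o+.1*tx+y*ty+.018*tz
    print(px(k,X),'in tote frame cam', ((c-o)@np.c_[tx,ty,tz]).round(2))
W=np.array(q['world_to_cam']);c=-W[:3,:3].T@W[:3,3]
d=W[:3,:3].T@np.linalg.inv(q['mtx'])@[275,210,1];t=((o+.018*tz-c)@tz)/(d@tz)
print('patch',((c+t*d-o)@np.c_[tx,ty,tz]).round(3))
```

```text
tote x,y,z [ 0.5   0.76 -0.42] [-0.87  0.4  -0.3 ] [-0.06  0.51  0.86] corner [0.54  0.084 0.118]
cam [ 0.45 -0.02  1.24]
[219.7 200.1] in tote frame cam [-0.48 -0.22  0.92]
[223.4 191.8] in tote frame cam [-0.48 -0.22  0.92]
[227.6 182.5] in tote frame cam [-0.48 -0.22  0.92]
cam [ 0.2  -0.74  0.63]
[238.5 166.9] in tote frame cam [-0.89 -0.11  0.05]
[247.6 164.4] in tote frame cam [-0.89 -0.11  0.05]
[257.7 161.7] in tote frame cam [-0.89 -0.11  0.05]
patch [-0.07   0.006  0.018]
```

View pics/c7.png

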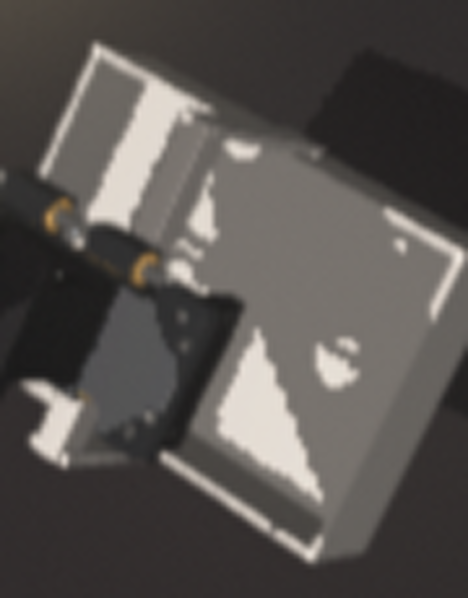

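The bright spots are only sunlit patches, so the -x half and the -y side are empty. The gripper hides the pick-out corner. I'll yaw the tilted tote slowly about the vertical so that the side camera can look into it.

{"name": "move_arm", "arguments": {"series": "0 0 0 -0.6 -0.8 -1.7;0 0 0 -1.5 -2.1 -4.3;0 0 0 -2.7 -3.8 -7.7;0 0 0 -3.9 -5.5 -11.2;0 0 0 -5.1 -7.1 -14.6;0 0 0 -6.3 -8.8 -18;0 0 0 -7.5 -10.5 -21.5;0 0 0 -8.7 -12.2 -25"}}

```text
time: 17.87
position: [0.5443, 0.0243, 0.2939]
tool_rot: [-0.005, 0.964, -0.216, 0.156]
ft_force: [-0.3, -0.4, -6.3]
grip_width: 0.0155
grip_force: 60.0
```

{"name": "move_arm", "arguments": {"series": "0 0 0 -1.2 -1.7 -3.4;0 0 0 -2.4 -3.4 -6.9;0 0 0 -3.6 -5 -10.3;0 0 0 -4.8 -6.7 -13.8;0 0 0 -6 -8.4 -17.2;0 0 0 -7.2 -10.1 -20.6;0 0 0 -8.4 -11.8 -24;0 0 0 -9.6 -13.4 -27.5"}}

```text
time: 18.53
position: [0.5433, 0.024, 0.2933]
tool_rot: [-0.271, 0.925, -0.164, 0.209]
ft_force: [-0.5, 0.6, -5.3]
grip_width: 0.0155
grip_force: 60.0
```

{"name": "move_arm", "arguments": {"series": "0 0 0 -1.2 -1.7 -3.4;0 0 0 -2.4 -3.4 -6.9;0 0 0 -3.6 -5 -10.3;0 0 0 -4.8 -6.7 -13.8;0 0 0 -6 -8.4 -17.2;0 0 0 -7 -9.8 -20;0 0 0 -7.4 -10.4 -21.2;0 0 0 -7.4 -10.4 -21.2"}}

```text
time: 19.2
position: [0.5484, 0.0417, 0.2982]
tool_rot: [-0.455, 0.851, -0.126, 0.23]
ft_force: [-0.4, -0.6, -5.4]
grip_width: 0.0157
grip_force: 60.0
```

```bash
cat > chk.py <<'E'
from h import *
import sys
q=shot('top');p=shot('side')
s=robot.get_obs();M=R.from_quat(s['tool_rot']).as_matrix()
B=np.c_[M[:,1],M[:,0],-M[:,2]];o=s['position']+M[:,2]*.003-B[:,2]*.121
print('t',s['time'],'q',s['q'].round(2),'pos',s['position'].round(3),'z of axes',B[2].round(2))
print('corner',(o+B@[.116,.081,.004]).round(3))
for n,k in(('top',q),('side',p)):
  for t in ('pick_corner','tote_grip','stopper_a'):
    for d in robot.tip_of(k,t)[:6]: print(n,t,np.round(d['xyz'],3),round(d['p'],2),px(k,d['xyz']),'tote',(B.T@(np.array(d['xyz'])-o)).round(3))
u=px(p,o+B@[.08,.06,.03]).astype(int);r,c=max(u[1]-60,0),max(u[0]-80,0)
cv2.imwrite('pics/'+sys.argv[1],cv2.resize(cv2.cvtColor(p['img'],cv2.COLOR_RGB2BGR)[r:r+120,c:c+160],(800,600),interpolation=cv2.INTER_CUBIC))
print(c,r)
E
python3 chk.py c8.png
```

```text
t 19.3 q [-0.17  0.21  1.93  0.17  0.49 -2.85] pos [0.548 0.042 0.298] z of axes [-0.42 -0.28  0.86]
corner [0.487 0.038 0.123]
top tote_grip [0.546 0.044 0.299] 0.56 [226.  193.7] tote [ 0.003 -0.002  0.126]
top stopper_a [0.612 0.04  0.191] 0.35 [230.8 173.9] tote [-0.002 -0.    -0.001]
side pick_corner [0.483 0.037 0.125] 0.81 [223.7 182.3] tote [0.117 0.083 0.008]
side tote_grip [0.549 0.04  0.294] 0.95 [244.9 119.6] tote [0.    0.002 0.121]
side tote_grip [0.554 0.462 0.001] 0.6 [203.  153.6] tote [ 0.354 -0.27  -0.134]
side stopper_a [0.518 0.064 0.143] 0.41 [231.6 169.6] tote [0.099 0.039 0.006]
152 107
```

View pics/c8.png

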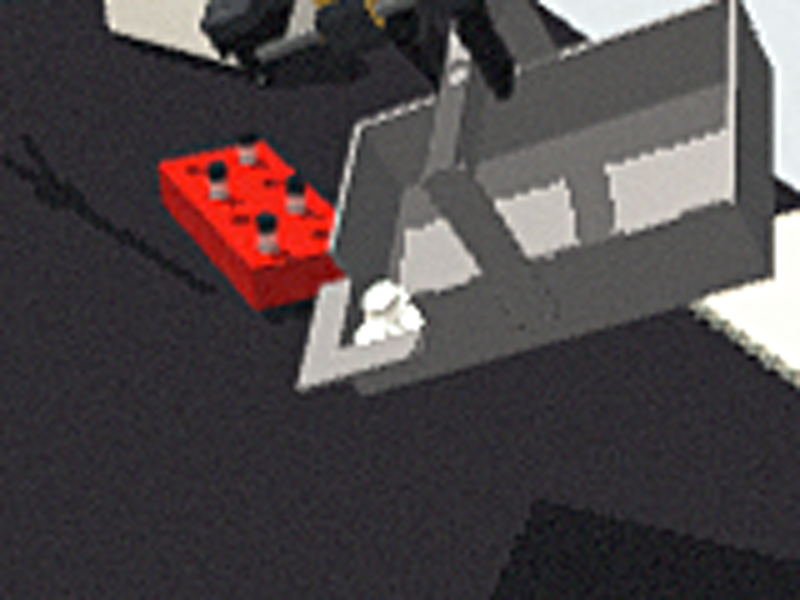

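The stoppers are heaped in the cut-down corner at crop (385,315), and the rest of the floor in view is empty. Joint 6 is at the end of its range, so I'll yaw back a little, let it settle and hand in.

{"name": "move_arm", "arguments": {"series": "0 0 0 0.8 1.2 2.5;0 0 0 1.7 2.5 5.1;0 0 0 2.6 3.8 7.7;0 0 0 3.5 5.2 10.5;0 0 0 4.2 6.3 12.9;0 0 0 4.2 6.3 12.9;0 0 0 4.2 6.3 12.9;0 0 0 4.2 6.3 12.9"}}

```text
time: 20.27
position: [0.5486, 0.0413, 0.2981]
tool_rot: [-0.339, 0.903, -0.154, 0.213]
ft_force: [-0.1, -1.3, -5.4]
grip_width: 0.0157
grip_force: 60.0
```

{"name": "move_arm", "arguments": {"series": "0 0 0 0 0 0;0 0 0 0 0 0;0 0 0 0 0 0;0 0 0 0 0 0;0 0 0 0 0 0;0 0 0 0 0 0;0 0 0 0 0 0;0 0 0 0 0 0"}}

```text
time: 20.93
position: [0.5487, 0.0412, 0.2982]
tool_rot: [-0.339, 0.903, -0.155, 0.213]
ft_force: [0.1, -0.4, -5.0]
grip_width: 0.0152
grip_force: 60.0
```

```bash
python3 chk.py c9.png; python3 -c "
from h import *
print(robot.get_obs()['joint_velocities'].round(3))"
```

```text
t 21.0333 q [-0.08  0.23  1.91 -0.21  0.5  -2.21] pos [0.549 0.041 0.298] z of axes [-0.42 -0.28  0.86]
corner [0.489 0.054 0.123]
top tote_grip [0.552 0.044 0.298] 0.98 [226.1 191.2] tote [ 0.    -0.005  0.123]
side pick_corner [0.482 0.054 0.124] 0.56 [221.2 179.6] tote [0.119 0.085 0.009]
side tote_grip [0.548 0.04  0.293] 0.67 [244.7 119.9] tote [0.002 0.002 0.12 ]
side stopper_a [0.525 0.075 0.145] 0.47 [232.4 166.7] tote [0.102 0.036 0.008]
side stopper_a [0.555 0.46  0.001] 0.34 [203.3 153.5] tote [ 0.425 -0.205 -0.078]
151 105
[-0.002  0.001  0.001 -0.001  0.    -0.001]
```

View pics/c9.png

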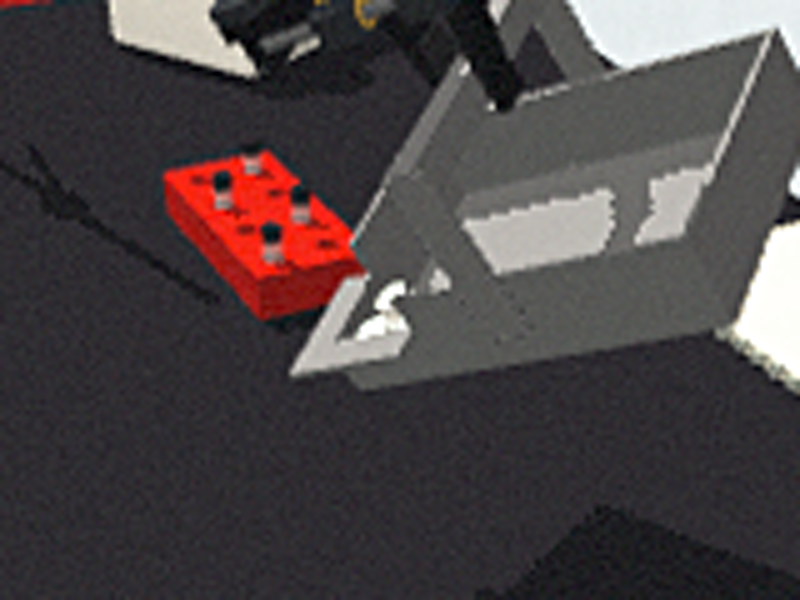

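The cluster is still in the corner at crop (385,310), the bench below is clear and the arm is at rest, so I'm handing in.

```bash
python3 -c "
from rig import robot
print(robot.hand_in())"
```

```text
the job is handed in; nothing more can be done
None
```

I put the stray stopper in the tote, lifted it by its handle, tilted it about 31° towards the cut-down corner and handed the job in at about 21 s. The stoppers lay heaped and still in that corner, though the wall hid part of the heap, so I did not see all four one by one; no judging result came back.

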